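Hang the job hanger on the rail and slide it to the mark

ROBOT

A 6-joint arm with a two-finger parallel gripper is mounted at the origin on a cart in front of the work surface, level with it; the furniture and walls round the work are solid. World frame = base frame: x ahead of the robot, y to its left, z up, the work surface at z = 0. Lengths are in m, angles in rad, forces in N, time in s.
With the tool pointing down it reaches from about 0.3 to 0.875 m from the base axis. Payload 6.4 kg.
Tool frame: the origin (TCP) lies midway between the tips of the shut fingers; the grasp point (between the pads) lies 19 mm behind it; z points along the fingers, y is the line along which they close (so a half turn about z gives the same grasp; the last joint's range is limited). The gripper opens to 85 mm and grips with 20 to 120 N. Pads are 22 mm wide; open, the fingers measure 114 mm over their backs; the gripper's body (76 mm by 85 mm) begins 54 mm behind the grasp point. The pads swing forward as they close: fully open they stand 13 mm farther back than shut.
Start: joints at [1.068, 0.181, 1.607, -0, 1.354, -0.206], TCP at [0.168, 0.55, 0.231] pointing down, gripper open.
Joint ranges: [-2.99, 2.99], [-0.89, 2.07], [0.3, 2.58], [-1.14, 4.28], [0, 2.63], [-3.12, 3.12]. Speed limits (rad/s): [2.57, 2.57, 3.01, 3.14, 3.14, 3.14].

INTERFACE

Orientations are given as a unit quaternion [w, x, y, z].
In Python, from bench import ctrl gives the robot as it stands.
- The arm moves only by the tool drive_tool, never from a script. Its argument "plan" is a list that holds one entry, the list of rows, each a list of 4 numbers: the shift along the tool's x, y, z scaled (see below), then the turn about the tool's z scaled (see below). In form: [[[x, y, z, roll], ...]]. A call has 1 to 12 rows; each row is the pose to reach, as a shift and turn from the pose commanded when the call began, along the tool's axes at that moment, turning the shorter way round; what a row does not reach only later rows make up. The controller multiplies each number of a shift by 400 mm and each number of a turn by 180 degrees. A row lasts 1/12 s, in which the tool goes at most 41.7 mm and 7.16 degrees, less where a joint would pass 70% of its speed; a pose out of reach is approached as far as the arm can. A call with a number of a shift or a turn outside -1 to 1 is refused whole. A call with a gripper value outside its range is refused whole. "jaw" is the closure, from 0 (fully open) to 1 (shut), set as the call begins (left out, the last holds). The fingers move at their own pace and stop on an object; the grip force is fixed at half the most. Time passes only in rows, so rows that repeat a pose let the fingers close. It gives the time, the measured TCP pose, the force, the opening and the grip force at its end, in the units of the state.
- ctrl.get_obs(): the state, without advancing time (a new reading comes with each control period).
- ctrl.camera(name): name is "scene" or "top"; returns (picture, depth): 400x640x3 uint8, red, green, blue; 400x640 float32, m along the optical axis (not along the pixel's ray), 0 where there is no reading.
- ctrl.camera_info(name): a dict with "camera_matrix" (3x3 intrinsics, pixels), "D" ([k1, k2, p1, p2, k3] as OpenCV has them; the pictures are not rectified), "R" (3x3) and "t" (3): a world point X has camera coordinates R X + t. Camera axes: x right, y down, z forward; pixel columns grow to the right and rows downward; lengths in m; the calibration is good to about 2 mm. A picture is of the moment at which its call begins. camera_info takes no time and is no camera call.
- ctrl.hand_in(): hands the job in; it is judged then, once.
The state is a dict: "time_s": time; "q": joint angles; "dq": joint speeds; "joint_efforts": joint torques, N m; "eef_pos": TCP position; "eef_rot": TCP orientation; "wrist_force": force on the tool from outside, world axes, zero at the start; "torque": the same for the moment, N m; "opening": opening from 0.0 (shut) to 1.0 (fully open); "grasp_force": force on a finger pad.
Only numpy, scipy, OpenCV 4.12 (cv2) and the standard library are available. Lean on these libraries where they do the work, as an engineer would, in place of code of your own. Each camera call takes 0.05 s, during which the arm holds its last target. There are 200 camera calls.

TASK

The flat plywood job hanger lies on the bench. Lay it in the sloped rest, foot against the toe, and let go of it there; then take it again by the tab on its top, hook it over the rail in the open loading section at the rail's left end, nose on the far side, and slide it along the rail under the keeper bar until it hangs centred over the brass pointer, and let go. Leave the bell, the oil bottle and the abrasive pad where they are.

Things in the scene. Friction and masses are not known exactly. Their poses are not given: they have to be found in the camera images.
- hanger: Flat plywood hook-shaped hanger, 187 x 56 x 14 mm, 0.13 to 0.24 kg, lying flat at the start. Origin: centre of its body plate (x -35..35, y -28..28 mm), on the underside. +x along its length to the tab (up when hung), +y to the hook's nose side, +z out of the face with the brass disc (up at the start; all parts z 0..14). Centre of mass near x = 23: grip across the 56 mm width near it.
- hanger_seat (a point): Point in the hook where the rail's centre line lies when hung: x 92, y 0, z 7 mm in the hanger's frame; 45 degree faces under the crown centre the rail here. Stem x 30..112, y -28..-14; crown x 101..114, y -28..28. The rail enters by the open mouth (x 35..72) below the nose. Hung: hanger x up, y along the rack's +x, z along the rack's +y.
- hanger_tab (a point): Centre of the tab at the hanger's top, x 134, y -5, z 7 mm in the hanger's frame: 22 mm wide (y -16..6), 14 mm thick (z), ending at x = 152, standing 38 mm beyond the crown.
- hanger_nose (a point): Free end of the hook's nose, x 72, y 21, z 7 mm in the hanger's frame; the nose spans x 72..112, y 14..28.
- rest: Sloped rest, fixed: dark wood, base 130 x 84 mm, back plate 40 mm wide rising along its +x at 45 degrees. Origin: centre of the base on the bench. Toe across the low end, 18 mm proud of the slope, with two ears 14 mm long, 68 mm apart inside, which take the hanger's foot between them. Back plate ends 80 mm up from the toe; a hanger's stem and tab stick out beyond it.
- rest_seat (a point): Point on the slope, mid-width, 35 mm up from the toe, 41 mm above the bench, where the hanger's origin lies when its underside is on the slope and its foot (x = -35) on the toe: hanger x up the slope, hanger y along the rest's y. Axes as the rest's (not tilted).
- rack: Rail rack, fixed. Origin on the bench under the rail's middle; a 12 mm round steel rail along its y, 175 mm above the bench, between posts at y = -190 and +190 mm (22 x 20 mm, 185 mm high); feet 110 mm long in x; wooden foot bar 30 mm wide, 12 mm high under the rail. Hangers hang with the nose on its +x side (away from the robot).
- rail_mid (a point): Middle of the rail's centre line; axes as the rack's. Behind and above the rail, at x +26 mm and 38 mm above its centre line, a 10 mm keeper bar runs from the -y post to y = +55 mm (last 10 mm bent up by 8 mm): under it a hung hanger can rise 11 mm at most and cannot be hooked on or lifted off.
- load_mid (a point): Point on the rail's centre line in the middle of the open loading section (y +65 to +170 mm of the rack, no keeper), at the rack's y = +115 mm; axes as the rack's.
- mark: Mark: brass saddle 42 x 16 mm, 20 mm high, across the rack's foot bar, with an upright round pointer; fixed, at a different place along the rail each time, under the keeper section. Origin on the bench under the pointer; axes as the rack's.
- mark_tip (a point): Tip of the brass pointer, 37.5 mm above the bench. The hanger's underside edge hangs 48 mm above the bench.
- bell: Bystander: cut-off brass trumpet bell standing on its rim, 97 mm diameter, 111 mm high, loose. Origin: centre of its underside.
- oiler: Bystander: dropper bottle for valve oil, 32 mm diameter, 102 mm high, standing loose. Origin: centre of its underside.
- pad_block: Bystander: brown folded abrasive pad standing on its long edge, loose, 21 x 81 x 52 mm (length along its y, height along z). Origin: centre of its underside.

How it is judged:
On the way, in this order (a step that is already met when the one before it is completed fails the run):
1. the hanger lies in the sloped rest, foot on the toe, and is let go (distance between hanger and rest_seat below 0.012 m and angle between the z axis of hanger and the x axis of rest, either way round between 0.65 and 0.92 rad and x of hanger_tab in the frame of rest above 0.03 m and z of hanger_tab in the frame of rest above 0.1 m and contact force between hanger and the fingers below 0.05 N), for 0.2 s.
2. the hanger is hooked over the rail in the open loading section, nose on the far side (y of hanger_seat in the frame of rail_mid between 0.06 and 0.18 m and z of hanger_seat in the frame of rail_mid between -0.008 and 0.008 m and x of hanger_seat in the frame of rail_mid between -0.008 and 0.008 m and x of hanger_nose in the frame of rail_mid above 0.005 m and angle between hanger's own x axis and vertical below 0.3 rad), for 0.1 s.
At the end, for the whole second after the job is handed in: The hanger hangs on the rail with the nose on the far side, its seat on the rail's centre line within 6 mm, within 0.2 rad of upright, its middle within 8 mm of the brass pointer along the rail, released and at rest (y of hanger_seat in the frame of mark_tip between -0.008 and 0.008 m and z of hanger_seat in the frame of rail_mid between -0.006 and 0.006 m and x of hanger_seat in the frame of rail_mid between -0.006 and 0.006 m and x of hanger_nose in the frame of rail_mid above 0.005 m and angle between hanger's own x axis and vertical below 0.2 rad and linear speed of hanger below 0.03 m/s and contact force between hanger and the fingers below 0.05 N); the robot touches nothing.
It fails at once if the bell is moved by more than 25 mm (distance of bell from where it was at the start of the episode above 0.025 m).
It fails at once if the oil bottle is moved by more than 25 mm (distance of oiler from where it was at the start of the episode above 0.025 m).
It fails at once if the abrasive pad is moved by more than 25 mm (distance of pad_block from where it was at the start of the episode above 0.025 m).
It also fails if it takes over 61 s, if anything falls off the work surface, if the arm or the gripper's body presses on something with over 40 N, if the wrist force passes 120 N, or if a joint passes its speed limit or range.

## Working session

There is one attempt and no reset: what is moved stays moved. The work goes in short steps, Python scripts to look and compute and a tool call to move; the robot and the scene stay as the last step left them, time stands still between calls to the robot, and variables do not carry over. Pictures are saved under pics/ and viewed, at most 10 in all, crops included, and the job is handed in when it is done.

Besides the shell and the picture viewer there is one more tool, called after "Request:" as name([rows], argument=value, ...), one row to a line, values as JSON. drive_tool: Moves the arm, as the interface text tells. Its arguments: {"type":"object","properties":{"plan":{"type":"array"},"jaw":{"type":"number"}},"required":["plan"]}

```bash
mkdir -p pics; cat > h.py <<'E'
import numpy as np, cv2
from bench import ctrl
def look(n):
    im,d=ctrl.camera(n); i=ctrl.camera_info(n)
    return im,d,np.array(i["camera_matrix"]),np.array(i["D"]),np.array(i["R"]),np.array(i["t"])
def rays(c,uv):
    _,_,K,D,R,t=c
    p=cv2.undistortPoints(np.array(uv,float).reshape(-1,1,2),K,D)[:,0]
    return -R.T@t, np.c_[p,np.ones(len(p))]@R
def onz(c,uv,z):
    o,r=rays(c,uv); return o+r*((z-o[2])/r[:,2])[:,None]
def cloud(c):
    h,w=c[1].shape; v,u=np.mgrid[:h,:w]
    o,r=rays(c,np.c_[u.ravel(),v.ravel()])
    P=(o+r*c[1].ravel()[:,None]).reshape(h,w,3); P[c[1]==0]=np.nan
    return P
def save(n,im): cv2.imwrite("pics/"+n+".png",cv2.cvtColor(im,cv2.COLOR_RGB2BGR))
E
python3 - <<'E'
from h import *
for n in("scene","top"):
    c=look(n); save(n+"0",c[0]); np.savez("/tmp/"+n,*c)
    print(n,-c[4].T@c[5],c[4][2],c[2][0,0],c[3])
s=ctrl.get_obs();print(s)
E
```

```text
scene [ 0.07406689 -1.01699516  0.73136209] [ 0.36890966  0.76740211 -0.52440411] 436.9257060025834 [-0.09392564  0.          0.          0.          0.        ]
top [ 0.37426924 -0.11935867  1.19270072] [ 0.13484911  0.01216617 -0.99079145] 426.7524981113374 [-0.09089501  0.          0.          0.          0.        ]
{'time_s': 0.1, 'q': array([ 1.06768350e+00,  1.81459910e-01,  1.60793843e+00,  6.13528865e-06,
        1.35375710e+00, -2.06301093e-01]), 'dq': array([-0.00019113, -0.00214959, -0.00317124, -0.00124845,  0.00140928,
        0.00010159]), 'joint_efforts': array([ 3.80501979e-04, -4.45880520e+01, -3.52237165e+01, -4.37835179e-04,
        4.19725984e-03,  2.32510314e-05]), 'eef_pos': array([0.16790895, 0.54941791, 0.23046337]), 'eef_rot': array([-2.74198434e-04,  1.47862319e-01,  9.89007646e-01, -7.31709065e-04]), 'wrist_force': array([-0.68578038,  0.87803839,  0.11219834]), 'torque': array([ 0.03116096, -0.00299902,  0.02027948]), 'grasp_force': 0.0, 'opening': 0.9994809188864288}
```

View pics/scene0.png

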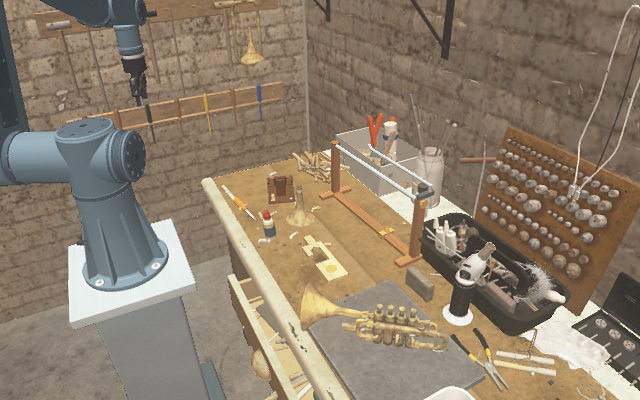

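View pics/top0.png

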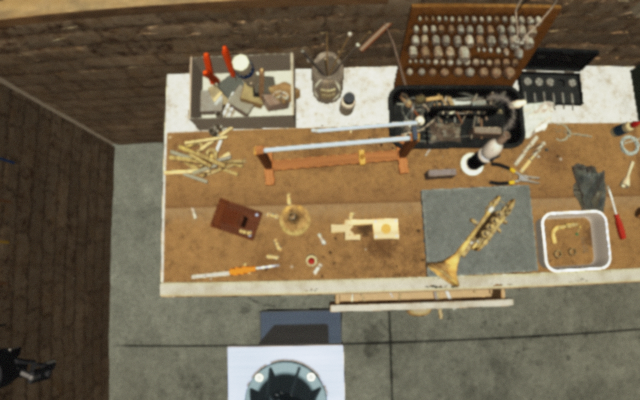

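The top picture shows the hanger at (365,229) with its tab left, the rest at (237,217), bell (295,215), oiler (312,262), rack posts (267,165)/(405,155), mark (362,157) and pad (440,173). I'll view enlarged crops and get the heights.

```bash
python3 - <<'E'
from h import *
T=np.load("/tmp/top.npz");c=[T[k] for k in T.files]
save("crop_top",cv2.resize(c[0][130:290,200:460],None,fx=3,fy=3,interpolation=cv2.INTER_CUBIC))
S=np.load("/tmp/scene.npz");s=[S[k] for k in S.files]
save("crop_scene",cv2.resize(s[0][130:300,250:450],None,fx=3.5,fy=3.5,interpolation=cv2.INTER_CUBIC))
for n,C,pts in(("top",c,[(365,218),(385,229),(388,240),(345,230),(230,222),(245,212),(295,215),(312,262),(345,215),(362,157),(330,145),(257,150),(405,150),(440,173)]),("scene",s,[(325,262),(280,190),(299,205),(268,225),(335,160),(417,220),(386,231),(420,280)])):
    P=cloud(C)
    for u,v in pts: print(n,u,v,np.round(P[v,u],3))
E
```

```text
top 365 218 [ 0.491 -0.233  0.006]
top 385 229 [ 0.458 -0.286  0.014]
top 388 240 [ 0.428 -0.295  0.003]
top 345 230 [ 0.458 -0.175  0.015]
top 230 222 [0.485 0.135 0.054]
top 245 212 [0.516 0.103 0.007]
top 295 215 [ 0.498 -0.041  0.063]
top 312 262 [ 0.373 -0.085  0.095]
top 345 215 [ 0.501 -0.177  0.004]
top 362 157 [ 0.659 -0.229  0.032]
top 330 145 [ 0.655 -0.138  0.178]
top 257 150 [0.647 0.041 0.183]
top 405 150 [ 0.659 -0.337  0.096]
top 440 173 [ 0.604 -0.439  0.053]
scene 325 262 [ 0.459 -0.259  0.012]
scene 280 190 [0.488 0.102 0.028]
scene 299 205 [ 0.488 -0.045  0.054]
scene 268 225 [ 0.371 -0.101  0.058]
scene 335 160 [0.645 0.028 0.127]
scene 417 220 [ 0.663 -0.351  0.129]
scene 386 231 [ 0.662 -0.231  0.02 ]
scene 420 280 [ 0.602 -0.455  0.047]
```

View pics/crop_top.png

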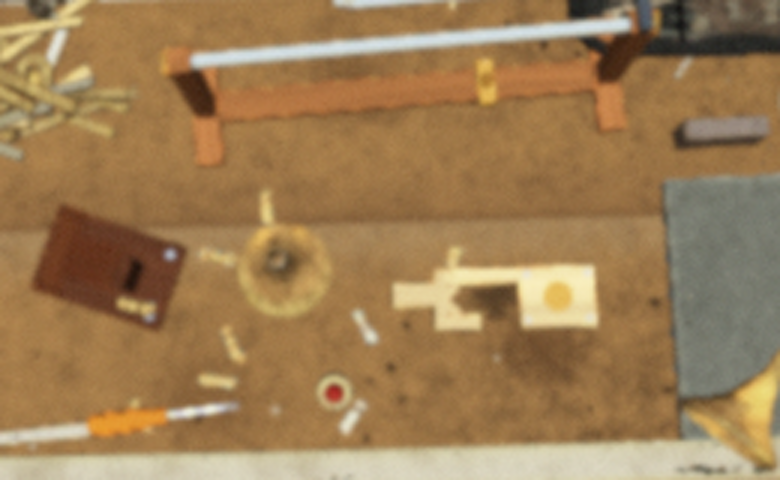

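View pics/crop_scene.png

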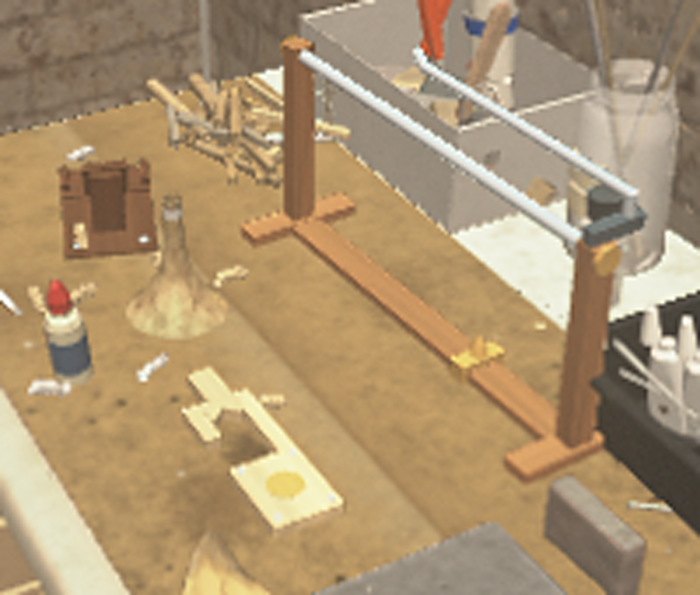

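Crops show the hanger with its tab left and nose towards the robot. The rest's ears and toe are on its right end, towards the bell, so its slope rises towards world +y. The rack's open section is at left, and the mark is at (486,80) in the top crop. Now I'll fit the poses.

```bash
cat > fit.py <<'E'
from h import *
C={}
for n in("top","scene"):
    T=np.load(f"/tmp/{n}.npz");C[n]=[T[k] for k in T.files]
def box(n,x0,x1,y0,y1,z0,z1):
    P=cloud(C[n]); q=P; m=(q[...,0]>x0)&(q[...,0]<x1)&(q[...,1]>y0)&(q[...,1]<y1)&(q[...,2]>z0)&(q[...,2]<z1)
    return m,P
def rect(p): 
    (c,s,a)=cv2.minAreaRect((p[:,:2]*1000).astype(np.float32)); return np.round(c,1),np.round(s,1),round(a,1)
E
python3 - <<'E'
from fit import *
for n in C:
    hsv=cv2.cvtColor(C[n][0],cv2.COLOR_RGB2HSV)
    m,P=box(n,.38,.54,-.34,-.09,-.01,.03)
    h=m&(hsv[...,2]>175)&(hsv[...,1]<140)
    k,l,st,_=cv2.connectedComponentsWithStats(h.astype(np.uint8)); b=1+st[1:,4].argmax(); h=l==b
    v,u=np.nonzero(h); q=onz(C[n],np.c_[u,v],.014); print(n,"hanger",st[b,4],rect(q),"z",np.nanmedian(P[h][:,2]))
    br=m&(hsv[...,1]>140)&(hsv[...,2]>170); v,u=np.nonzero(br); 
    if len(u): print(" disc",len(u),onz(C[n],np.c_[u,v],.014).mean(0))
    m,P=box(n,.40,.60,.04,.24,.012,.12); d=m&(hsv[...,2]<130)
    print(n,"rest",d.sum(),rect(P[d]),[ (round(float(z),3),np.round(P[d&(abs(P[...,2]-z)<.004)][:,:2].mean(0),3)) for z in(.02,.03,.04,.05,.06,.07)],P[d][:,2].max())
    m,P=box(n,.58,.76,-.40,.10,.160,.235); p=P[m]
    print(n,"railpts",len(p),p[:,2].min(),p[:,2].max())
    r=m&(P[...,2]<.186)&(hsv[...,1]<70); p=P[r]
    f=np.polyfit(p[:,1],p[:,0],1); print(" rail x=a y+b",f,"yrange",p[:,1].min(),p[:,1].max(),"z",np.median(p[:,2]),"resid",np.std(p[:,0]-np.polyval(f,p[:,1])))
    w=m&(hsv[...,1]>=90)&(P[...,2]<.2); 
    for s in(-1,1):
        q=P[w&((P[...,1]+.15)*s>0)]; print(" post",len(q),np.round(q.mean(0),3) if len(q) else 0)
    m,P=box(n,.60,.72,-.30,-.16,.014,.05); q=P[m&(hsv[...,1]>110)]; print(n,"mark",len(q),q.mean(0),q.max(0),q.min(0), q[q[:,2]>.027].mean(0))
    for nm,b in dict(bell=(.43,.57,-.11,.02,.012,.13),oiler=(.33,.42,-.13,-.05,.03,.12),pad=(.55,.66,-.5,-.38,.012,.08)).items():
        m,P=box(n,*b); q=P[m]; print(n,nm,len(q),q.mean(0).round(3),q.min(0).round(3),q.max(0).round(3))
E
```

```text
top hanger 1048 (array([ 470.8, -230.6]), array([ 80.1, 188. ]), 0.6) z 0.01388910746759342
 disc 45 [ 0.45967005 -0.28787242  0.014     ]
top rest 615 (array([496. , 130.5]), array([120.7,  81.9]), 67.6) [(0.02, array([0.511, 0.166])), (0.03, array([0.509, 0.166])), (0.04, array([0.502, 0.143])), (0.05, array([0.498, 0.13 ])), (0.06, array([0.493, 0.117])), (0.07, array([0.49 , 0.112]))] 0.0758515211548334
top railpts 1436 0.16075009314633304 0.227984952104336
 rail x=a y+b [-0.05937714  0.64818071] yrange -0.33486164649752875 0.02632845438248997 z 0.18017234331779408 resid 0.0033391883136511522
 post 64 [ 0.664 -0.344  0.18 ]
 post 110 [0.644 0.037 0.182]
top mark 205 [ 0.6614986  -0.22805293  0.01850458] [ 0.68350085 -0.16242718  0.03927135] [ 0.64121029 -0.29939885  0.01403119] [ 0.66082772 -0.22793812  0.03262808]
top bell 508 [ 0.49  -0.036  0.029] [ 0.432 -0.109  0.012] [0.563 0.019 0.114]
top oiler 116 [ 0.377 -0.081  0.075] [ 0.359 -0.095  0.036] [ 0.391 -0.065  0.105]
top pad 509 [ 0.584 -0.445  0.033] [ 0.55  -0.5    0.012] [ 0.66  -0.391  0.057]
scene hanger 2801 (array([
[... 316 characters left out ...]
108]))] 0.07136105312257579
scene railpts 1047 0.16094939008827214 0.2247237016757363
 rail x=a y+b [-0.06578451  0.64792018] yrange -0.34997040117839406 0.028911141455312928 z 0.17695826411037407 resid 0.004285211411165185
 post 110 [ 0.667 -0.35   0.174]
 post 65 [0.644 0.033 0.176]
scene mark 75 [ 0.66293382 -0.23147311  0.02024363] [ 0.68570161 -0.22054731  0.0364609 ] [ 0.64288765 -0.23942278  0.01402708] [ 0.66352366 -0.22996156  0.03188224]
scene bell 392 [ 0.49  -0.045  0.042] [ 0.431 -0.11   0.012] [0.564 0.019 0.11 ]
scene oiler 206 [ 0.373 -0.094  0.062] [ 0.36  -0.102  0.031] [ 0.392 -0.08   0.099]
scene pad 826 [ 0.589 -0.45   0.03 ] [ 0.55  -0.5    0.012] [ 0.62  -0.391  0.053]
```

```bash
python3 - <<'E'
from fit import *
n="top"; hsv=cv2.cvtColor(C[n][0],cv2.COLOR_RGB2HSV)
m,P=box(n,.38,.54,-.34,-.09,-.01,.03)
h=(m&(hsv[...,2]>175)&(hsv[...,1]<140)).astype(np.uint8)
# stem-side edge & nose-side edge of the body, and both tab edges, per column
for u0,u1 in((377,397),(333,343)):
    q=[]
    for u in range(u0,u1):
        v=np.nonzero(h[:,u])[0]; 
        if len(v): q.append(np.r_[onz(C[n],[(u,v.min()-.5),(u,v.max()+.5)],.014)[:,:2].ravel()])
    q=np.array(q); print("far x,y / near x,y mean",np.median(q,0).round(4))
v,u=np.nonzero(h); q=onz(C[n],np.c_[u,v],.014); print("y ends",q[:,1].min(),q[:,1].max())
for n in C:
    hsv=cv2.cvtColor(C[n][0],cv2.COLOR_RGB2HSV)
    m,P=box(n,.40,.60,.03,.24,.004,.12); d=m&(hsv[...,2]<140)&((hsv[...,0]<12)|(hsv[...,0]>165))
    k,l,st,_=cv2.connectedComponentsWithStats(d.astype(np.uint8)); d=l==1+st[1:,4].argmax()
    p=P[d]; r=rect(p); print(n,len(p),r)
    a=np.radians(-111.); e=np.array([np.cos(a),np.sin(a)]); f=np.array([-e[1],e[0]]); c=np.array([.496,.1305])
    s=(p[:,:2]-c)@e*1000; w=(p[:,:2]-c)@f*1000
    print(" w range",w.min(),w.max())
    for b in range(-70,70,5):
        k=(s>=b)&(s<b+5)
        k1=k&(abs(w)<17); k2=k&(abs(w)>25)
        print(b,*[ (int(x.sum()),np.round(np.median(p[x,2])*1000,1)) if x.sum() else None for x in(k1,k2)],end=" | ")
    print()
E
```

```text
far x,y / near x,y mean [ 0.492  -0.292   0.4314 -0.2892]
far x,y / near x,y mean [ 0.4766 -0.1554  0.4515 -0.1546]
y ends -0.32479708904144666 -0.09791699452393492
top 1068 (array([497.6, 129.9]), array([126.3,  77.9]), 70.5)
 w range -38.36289604149155 41.12376684335398
-70 None None | -65 (1, np.float64(5.0)) None | -60 (4, np.float64(22.9)) (1, np.float64(25.5)) | -55 (18, np.float64(27.1)) (13, np.float64(28.3)) | -50 (29, np.float64(25.9)) (19, np.float64(26.2)) | -45 (26, np.float64(19.1)) (19, np.float64(21.8)) | -40 (18, np.float64(17.6)) (24, np.float64(18.0)) | -35 (17, np.float64(22.6)) (22, np.float64(9.5)) | -30 (12, np.float64(29.2)) (18, np.float64(8.1)) | -25 (16, np.float64(31.6)) (17, np.float64(7.6)) | -20 (19, np.float64(37.9)) (19, np.float64(7.9)) | -15 (17, np.float64(42.0)) (16, np.float64(8.8)) | -10 (18, np.float64(46.7)) (17, np.float64(9.3)) | -5 (17, np.float64(52.7)) (17, np.float64(7.6)) | 0 (15, np.float64(57.6)) (15, np.float64(8.0)) | 5 (18, np.float64(63.6)) (16, np.float64(8.4)) | 10 (21, np.float64(67.4)) (16, np.float64(9.3)) | 15 (26, np.float6
[... 344 characters left out ...]
t64(7.6)) (10, np.float64(7.4)) | 55 (18, np.float64(8.7)) (17, np.float64(8.1)) | 60 (11, np.float64(9.2)) (10, np.float64(8.4)) | 65 None None | 
scene 2 (array([490.5, 101.3]), array([3.2, 0. ]), -173.1)
 w range 3.8646782744009296 6.735276951625476
-70 None None | -65 None None | -60 None None | -55 None None | -50 None None | -45 None None | -40 None None | -35 None None | -30 None None | -25 None None | -20 None None | -15 None None | -10 None None | -5 None None | 0 None None | 5 None None | 10 None None | 15 None None | 20 None None | 25 (2, np.float64(43.4)) None | 30 None None | 35 None None | 40 None None | 45 None None | 50 None None | 55 None None | 60 None None | 65 None None |
```

```bash
cat > go.py <<'E'
import sys
from h import *
def st():
    s=ctrl.get_obs(); w,x,y,z=s["eef_rot"]
    ty=np.array([2*(x*y-w*z),1-2*(x*x+z*z)]); return s,np.array(s["eef_pos"]),np.degrees(np.arctan2(ty[1],ty[0]))
def num(X,psi,p=None,a=None):
    s,p0,a0=st(); p=p0 if p is None else p; a=a0 if a is None else a
    d=np.array(X)-p; r=np.radians(a); ty=np.array([np.cos(r),np.sin(r)]); tx=np.array([-ty[1],ty[0]])
    roll=-((psi-a+180)%360-180)/180
    return np.round([d[:2]@tx/.4,d[:2]@ty/.4,-d[2]/.4,roll],4)
if __name__=="__main__":
    s,p,a=st(); print("t",round(s["time_s"],2),"pos",p.round(4),"psi",round(a,2),"q6",s["q"][5].round(2),"op",round(s["opening"],3),"F",np.round(s["wrist_force"],1),"g",round(s["grasp_force"],1))
    for k in sys.argv[1:]:
        v=[float(x) for x in k.split(",")]; print(num(v[:3],v[3]))
E
python3 go.py .40,.20,.23,35
```

```text
t 0.1 pos [0.1679 0.5494 0.2305] psi 72.99 q6 -0.21 op 0.999 F [-0.7  0.9  0.1] g 0.0
[-0.8103 -0.6656  0.0012  0.2111]
```

Request:
drive_tool([
  [[-0.81,-0.666,0.0,0.211],[-0.81,-0.666,0.0,0.211],[-0.81,-0.666,0.0,0.211],[-0.81,-0.666,0.0,0.211],[-0.81,-0.666,0.0,0.211],[-0.81,-0.666,0.0,0.211],[-0.81,-0.666,0.0,0.211],[-0.81,-0.666,0.0,0.211],[-0.81,-0.666,0.0,0.211],[-0.81,-0.666,0.0,0.211],[-0.81,-0.666,0.0,0.211]],
])

```text
time_s: 1.02
eef_pos: [0.4033, 0.1951, 0.2314]
eef_rot: [0.001, 0.465, 0.886, -0.001]
wrist_force: [-0.2, 0.1, 0.4]
opening: 0.999
grasp_force: 0.0
```

```bash
python3 go.py .460,-.0,.2,20 .461,-.269,.12,1.1
```

```text
t 1.02 pos [0.4033 0.1951 0.2314] psi 34.64 q6 -0.42 op 0.999 F [-0.2  0.1  0.4] g 0.0
[-0.4818 -0.1607  0.0784  0.0813]
[-1.0365 -0.5409  0.2784  0.1863]
```

Request:
drive_tool([
  [[-1,-0.54,0.0,0.186],[-1,-0.54,0.0,0.186],[-1,-0.54,0.0,0.186],[-1,-0.54,0.0,0.186],[-1,-0.54,0.0,0.186],[-1,-0.54,0.0,0.186],[-1,-0.54,0.0,0.186],[-1,-0.54,0.2,0.186],[-1,-0.54,0.28,0.186],[-1,-0.54,0.28,0.186],[-1,-0.54,0.28,0.186],[-1,-0.54,0.28,0.186]],
])

```text
time_s: 2.02
eef_pos: [0.452, -0.2528, 0.117]
eef_rot: [-0.001, 0.698, 0.716, -0.0]
wrist_force: [-0.4, 0.7, 0.7]
opening: 1.002
grasp_force: 0.0
```

```bash
python3 go.py .461,-.269,.02,1.1 .461,-.269,.001,1.1
```

```text
t 2.02 pos [ 0.452  -0.2528  0.117 ] psi 1.47 q6 -0.76 op 1.002 F [-0.4  0.7  0.7] g 0.0
[-0.0411  0.0214  0.2425  0.002 ]
[-0.0411  0.0214  0.29    0.002 ]
```

Request:
drive_tool([
  [[-0.041,0.021,0.0,0.002],[-0.041,0.021,0.1,0.002],[-0.041,0.021,0.2,0.002],[-0.041,0.021,0.25,0.002],[-0.041,0.021,0.28,0.002],[-0.041,0.021,0.29,0.002],[-0.041,0.021,0.29,0.002],[-0.041,0.021,0.29,0.002]],
])

```text
time_s: 2.68
eef_pos: [0.4626, -0.2679, 0.0046]
eef_rot: [0.001, 0.7, 0.714, 0.0]
wrist_force: [1.1, 0.6, 0.8]
opening: 0.998
grasp_force: 0.0
```

Request:
drive_tool([
  [[0,0,0,0],[0,0,0,0],[0,0,0,0],[0,0,0,0],[0,0,0,0],[0,0,0,0],[0,0,0,0],[0,0,0,0]],
], jaw=1)

```text
time_s: 3.35
eef_pos: [0.4626, -0.2682, 0.0053]
eef_rot: [0.001, 0.7, 0.714, 0.0]
wrist_force: [-1.4, 2.4, 7.6]
opening: 0.625
grasp_force: 61.9
```

```bash
python3 go.py .461,-.269,.25,1.1
```

```text
t 3.35 pos [ 0.4626 -0.2682  0.0053] psi 1.17 q6 -0.77 op 0.625 F [-1.4  2.4  7.6] g 61.9
[-2.000e-03 -4.100e-03 -6.119e-01  4.000e-04]
```

Request:
drive_tool([
  [[0,0,-0.05,0],[0,0,-0.15,0],[0,0,-0.25,0],[0,0,-0.35,0],[0,0,-0.45,0],[0,0,-0.55,0],[0,0,-0.6,0],[0,0,-0.6,0]],
])

```text
time_s: 4.02
eef_pos: [0.464, -0.2694, 0.2504]
eef_rot: [0.006, 0.7, 0.714, 0.0]
wrist_force: [-0.1, -0.5, -2.0]
opening: 0.631
grasp_force: 64.4
```

```bash
python3 go.py .4954,.1255,.25,160.5; python3 - <<'E'
from h import *
c=look("scene");save("lift",cv2.resize(c[0][60:310,200:500],None,fx=2,fy=2))
E
```

```text
t 4.02 pos [ 0.464  -0.2694  0.2504] psi 1.19 q6 -0.77 op 0.631 F [-0.1 -0.5 -2. ] g 64.4
[ 0.9854  0.099   0.0011 -0.8851]
```

View pics/lift.png

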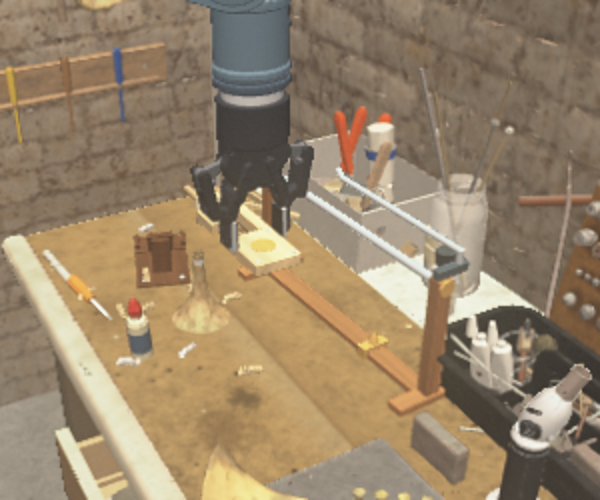

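The hanger is held level in the fingers at (255,240). Next I carry it over the rest, turning it on the way.

Request:
drive_tool([
  [[0.1,0.01,0,-0.885],[0.2,0.02,0,-0.885],[0.3,0.03,0,-0.885],[0.4,0.04,0,-0.885],[0.5,0.05,0,-0.885],[0.6,0.06,0,-0.885],[0.7,0.07,0,-0.885],[0.8,0.08,0,-0.885],[0.9,0.09,0,-0.885],[0.95,0.099,0,-0.885],[0.985,0.099,0,-0.885],[0.985,0.099,0,-0.885]],
])

```text
time_s: 5.07
eef_pos: [0.4914, 0.1303, 0.241]
eef_rot: [-0.002, 0.02, 1.0, 0.0]
wrist_force: [-0.4, -0.1, -1.4]
opening: 0.63
grasp_force: 64.3
```

```bash
python3 go.py .4954,.1255,.25,160.5
```

```text
t 5.07 pos [0.4914 0.1303 0.241 ] psi 87.68 q6 -1.51 op 0.63 F [-0.4 -0.1 -1.4] g 64.3
[-0.0106 -0.0117 -0.0224 -0.4046]
```

Request:
drive_tool([
  [[-0.011,-0.012,-0.02,-0.4],[-0.011,-0.012,-0.02,-0.4],[-0.011,-0.012,-0.02,-0.4],[-0.011,-0.012,-0.02,-0.4],[-0.011,-0.012,-0.02,-0.4],[-0.011,-0.012,-0.02,-0.4],[-0.011,-0.012,-0.02,-0.4],[-0.011,-0.012,-0.02,-0.405],[-0.011,-0.012,-0.02,-0.405],[-0.011,-0.012,-0.02,-0.405],[-0.011,-0.012,-0.02,-0.405],[-0.011,-0.012,-0.02,-0.405]],
])

```text
time_s: 6.07
eef_pos: [0.4962, 0.1224, 0.2497]
eef_rot: [-0.001, -0.573, 0.82, 0.001]
wrist_force: [-0.8, 0.0, -1.4]
opening: 0.625
grasp_force: 64.3
```

```bash
python3 go.py .4954,.1255,.12,160.5 .4954,.1255,.09,160.5;python3 - <<'E'
from h import *
c=look("top");save("overrest",cv2.resize(c[0][150:290,170:370],None,fx=3,fy=3))
P=cloud(c); hsv=cv2.cvtColor(c[0],cv2.COLOR_RGB2HSV)
m=(P[...,2]>.18)&(P[...,2]<.28)&(hsv[...,2]>150)&(hsv[...,1]>30)&(P[...,0]>.3)&(P[...,0]<.62)
p=P[m];print(len(p),cv2.minAreaRect((p[:,:2]*1000).astype(np.float32)),np.median(p[:,2]))
for y in np.arange(-.02,.20,.02):
    k=abs(p[:,1]-y)<.01
    if k.sum(): print(y.round(2),k.sum(),np.median(p[k,2]).round(4),p[k,0].min().round(3),p[k,0].max().round(3))
E
```

```text
t 6.07 pos [0.4962 0.1224 0.2497] psi 159.9 q6 -2.78 op 0.625 F [-0.8  0.  -1.4] g 64.3
[-0.0067  0.0047  0.3242 -0.0033]
[-0.0067  0.0047  0.3992 -0.0033]
835 ((468.6880798339844, 58.977508544921875), (135.04359436035156, 56.74756622314453), 67.81292724609375) 0.2585392346274019
0.0 69 0.258 0.432 0.456
0.02 126 0.2585 0.434 0.485
0.04 211 0.2587 0.435 0.495
0.06 111 0.2588 0.437 0.497
0.08 61 0.2587 0.445 0.465
0.1 148 0.2582 0.454 0.517
0.12 109 0.2586 0.461 0.514
```

View pics/overrest.png

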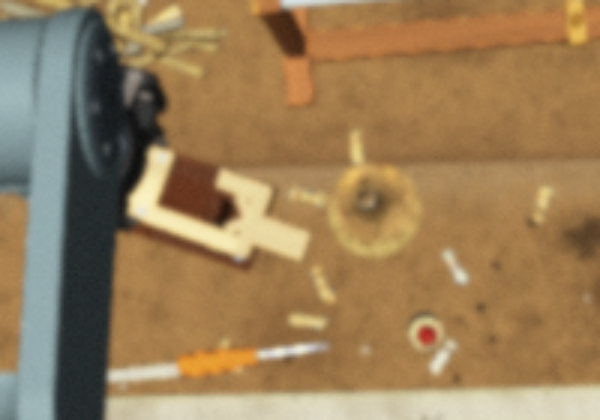

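Request:
drive_tool([
  [[-0.007,0.005,0.08,-0.003],[-0.007,0.005,0.17,-0.003],[-0.007,0.005,0.25,-0.003],[-0.007,0.005,0.32,-0.003],[-0.007,0.005,0.36,-0.003],[-0.007,0.005,0.38,-0.003],[-0.007,0.005,0.38,-0.003],[-0.007,0.005,0.38,-0.003]],
])

```text
time_s: 6.78
eef_pos: [0.4966, 0.1257, 0.0996]
eef_rot: [0.0, -0.577, 0.817, -0.0]
wrist_force: [0.9, 0.9, -0.7]
opening: 0.626
grasp_force: 64.3
```

```bash
python3 - <<'E'
from go import *
s,p,a=st(); print(p,a)
E=np.array([.4911,.1132,.0728]); e=np.array([-.334,-.943])
for th,d in((0,13),(8,14.5),(15,16),(22,18),(30,20),(36,22),(41,23)):
    t=np.radians(th); u=(-d*np.cos(t)-7*np.sin(t))/1e3; z=(-d*np.sin(t)+7*np.cos(t))/1e3
    X=[*(E[:2]+u*e),E[2]+z-.0018]; print(th,np.round(X,4),num(X,160.5))
E
```

```text
[0.49655303 0.1257072  0.09963206] 160.4830316962798
0 [0.4954 0.1255 0.078 ] [ 0.0015  0.0024  0.0541 -0.0001]
8 [0.4962 0.1277 0.0759] [-0.0043  0.0024  0.0593 -0.0001]
15 [0.4969 0.1295 0.0736] [-0.0092  0.0024  0.065  -0.0001]
22 [0.4976 0.1314 0.0707] [-0.0143  0.0024  0.0722 -0.0001]
30 [0.4981 0.1328 0.0671] [-0.018   0.0024  0.0814 -0.0001]
36 [0.4984 0.1339 0.0637] [-0.0208  0.0024  0.0898 -0.0001]
41 [0.4984 0.1339 0.0612] [-0.0209  0.0024  0.0961 -0.0001]
```

Request:
drive_tool([
  [[0.002,0.002,0.03,0],[0.001,0.002,0.052,0],[-0.004,0.002,0.059,0],[-0.007,0.002,0.062,0],[-0.009,0.002,0.065,0],[-0.012,0.002,0.068,0],[-0.014,0.002,0.072,0],[-0.014,0.002,0.072,0]],
])

```text
time_s: 7.45
eef_pos: [0.5002, 0.1309, 0.0746]
eef_rot: [0.002, -0.578, 0.816, -0.002]
wrist_force: [-5.6, -2.1, 21.2]
opening: 0.631
grasp_force: 69.6
```

```bash
cat > tilt.py <<'E'
from go import *
s,p,a=st(); print("pos",p.round(4),a.round(2),"F",np.round(s["wrist_force"],1),"op",s["opening"])
c=look("top"); P=cloud(c); hsv=cv2.cvtColor(c[0],cv2.COLOR_RGB2HSV)
m=(P[...,2]>.03)&(P[...,2]<.28)&(hsv[...,2]>150)&(hsv[...,1]>30)&(P[...,0]>.38)&(P[...,0]<.6)&(P[...,1]>-.02)&(P[...,1]<.25)&((P[...,1]>.03)|(P[...,2]>.125))
q=P[m]; e=np.array([-.334,-.943]); seat=np.array([.5017,.1432]); r=(q[:,:2]-seat)@e*1e3; w=(q[:,:2]-seat)@[.943,-.334]*1e3
for b in range(-40,125,10):
    k=(r>=b)&(r<b+10)
    if k.sum()>3: print(b+5,k.sum(),np.round(np.median(q[k,2])*1e3,1),w[k].min().round(),w[k].max().round())
E
python3 tilt.py
```

```text
pos [0.5002 0.1309 0.0746] 160.55 F [-5.6 -2.1 21.2] op 0.6306368910448215
25 67 85.7 -28.0 28.0
35 63 85.7 -28.0 27.0
45 24 87.6 -28.0 18.0
55 34 90.2 -28.0 13.0
65 21 91.8 -29.0 18.0
75 39 92.0 -29.0 27.0
85 45 94.0 -29.0 27.0
95 72 94.7 -29.0 27.0
105 84 97.0 -29.0 26.0
115 51 96.8 -29.0 24.0
125 7 101.3 -17.0 -7.0
```

Request:
drive_tool([
  [[-0.002,0,0.006,0],[-0.003,0,0.011,0],[-0.004,0,0.016,0],[-0.005,0,0.02,0],[-0.006,0,0.024,0],[-0.006,0,0.028,0],[-0.006,0,0.032,0],[-0.006,0,0.032,0]],
])

```text
time_s: 8.17
eef_pos: [0.5028, 0.1369, 0.0635]
eef_rot: [0.006, -0.577, 0.817, -0.001]
wrist_force: [-6.4, 13.9, 28.5]
opening: 0.627
grasp_force: 84.7
```

```bash
python3 tilt.py
```

```text
pos [0.5028 0.1369 0.0635] 160.5 F [-6.4 13.9 28.5] op 0.6271514659405304
15 17 80.7 -26.0 27.0
25 74 84.2 -28.0 29.0
35 62 82.2 -27.0 26.0
45 36 97.5 -27.0 16.0
55 17 101.4 -27.0 -15.0
65 35 107.6 -27.0 27.0
75 46 114.3 -29.0 26.0
85 75 119.6 -29.0 26.0
95 87 124.1 -29.0 27.0
105 47 129.1 -28.0 25.0
115 33 137.0 -17.0 4.0
125 34 141.3 -17.0 4.0
```

Request:
drive_tool([
  [[0.004,0,0,0],[0.008,0,0,0],[0.012,0,0.002,0],[0.014,0,0.006,0],[0.016,0,0.01,0],[0.016,0,0.014,0],[0.016,0,0.018,0],[0.016,0,0.018,0]],
])

```text
time_s: 8.88
eef_pos: [0.5026, 0.1347, 0.0588]
eef_rot: [0.009, -0.577, 0.817, 0.0]
wrist_force: [-6.6, 33.1, 42.9]
opening: 0.629
grasp_force: 103.5
```

```bash
python3 tilt.py
```

```text
pos [0.5026 0.1347 0.0588] 160.47 F [-6.6 33.1 42.9] op 0.6294407365590683
25 56 84.8 -26.0 30.0
35 61 81.2 -27.0 28.0
45 27 99.3 -27.0 5.0
55 27 107.9 -27.0 26.0
65 33 114.4 -27.0 27.0
75 59 123.0 -28.0 27.0
85 78 129.6 -29.0 26.0
95 74 130.9 -29.0 27.0
105 32 144.4 -17.0 5.0
115 33 151.3 -17.0 4.0
125 34 150.7 -18.0 4.0
```

Request:
drive_tool([
  [[0,0,-0.004,0],[0.002,0,-0.008,0],[0.002,0,-0.012,0],[0.002,0,-0.012,0]],
])

```text
time_s: 9.27
eef_pos: [0.5023, 0.1323, 0.0611]
eef_rot: [0.009, -0.577, 0.817, -0.001]
wrist_force: [4.4, 24.4, 18.4]
opening: 0.626
grasp_force: 99.9
```

Request:
drive_tool([
  [[0,0,0,0],[0,0,0,0],[0,0,0,0],[0,0,0,0],[0,0,0,0],[0,0,0,0],[0,0,0,0],[0,0,0,0]],
], jaw=0)

```text
time_s: 9.93
eef_pos: [0.4956, 0.1265, 0.0551]
eef_rot: [-0.0, -0.577, 0.816, 0.0]
wrist_force: [0.1, 1.0, 0.1]
opening: 0.999
grasp_force: 0.0
```

```bash
python3 tilt.py
```

```text
pos [0.4956 0.1265 0.0551] 160.53 F [0.1 1.  0.1] op 0.9985038259497596
35 16 95.2 -27.0 20.0
45 40 105.2 -27.0 28.0
55 51 117.6 -27.0 27.0
65 70 127.9 -27.0 28.0
75 74 128.8 -27.0 27.0
85 28 147.7 -17.0 5.0
95 37 155.2 -17.0 5.0
105 20 151.6 -17.0 4.0
```

Request:
drive_tool([
  [[0,0,-0.05,0],[0,0,-0.15,0],[0,0,-0.25,0],[0,0,-0.35,0],[0,0,-0.45,0],[0,0,-0.45,0.04],[0,0,-0.45,0.99],[0,0,-0.45,0.99],[0,0,-0.45,0.99],[0,0,-0.45,0.99],[0,0,-0.45,0.99],[0,0,-0.45,0.99]],
])

```text
time_s: 10.98
eef_pos: [0.4957, 0.1267, 0.2352]
eef_rot: [-0.0, -0.174, 0.985, 0.0]
wrist_force: [-0.9, 0.3, 0.3]
opening: 0.996
grasp_force: 0.0
```

```bash
python3 go.py .4651,.0564,.235,-19.5
```

```text
t 10.98 pos [0.4957 0.1267 0.2352] psi 110.06 q6 -1.9 op 0.996 F [-0.9  0.3  0.3] g 0.0
[ 1.320e-01 -1.388e-01  5.000e-04  7.198e-01]
```

Request:
drive_tool([
  [[0.13,-0.139,0,0.72],[0.132,-0.139,0,0.72],[0.132,-0.139,0,0.72],[0.132,-0.139,0,0.72],[0.132,-0.139,0,0.72],[0.132,-0.139,0,0.72],[0.132,-0.139,0,0.72],[0.132,-0.139,0,0.72],[0.132,-0.139,0,0.72],[0.132,-0.139,0,0.72],[0.132,-0.139,0,0.72],[0.132,-0.139,0,0.72]],
])

```text
time_s: 11.98
eef_pos: [0.4656, 0.0561, 0.2352]
eef_rot: [-0.0, 0.544, 0.839, -0.0]
wrist_force: [-0.0, -0.7, 0.6]
opening: 1.0
grasp_force: 0.0
```

Request:
drive_tool([
  [[0,0,0,0.26],[0,0,0,0.26],[0,0,0,0.26],[0,0,0,0.26],[0,0,0,0.26],[0,0,0,0.26],[0,0,0,0.26]],
])

```text
time_s: 12.57
eef_pos: [0.4656, 0.0562, 0.2352]
eef_rot: [-0.0, 0.832, 0.554, -0.0]
wrist_force: [0.9, 0.6, -0.6]
opening: 0.998
grasp_force: 0.0
```

```bash
python3 go.py .4651,.0564,.131,-19.5; python3 tilt.py
```

```text
t 12.57 pos [0.4656 0.0562 0.2352] psi -22.69 q6 0.26 op 0.998 F [ 0.9  0.6 -0.6] g 0.0
[ 1.000e-04 -1.300e-03  2.605e-01 -1.770e-02]
pos [0.4656 0.0562 0.2352] -22.69 F [ 0.9  0.6 -0.6] op 0.9976118372768801
95 28 156.4 -17.0 5.0
105 21 151.3 -17.0 4.0
```

Request:
drive_tool([
  [[0,-0.001,0.05,-0.018],[0,-0.001,0.12,-0.018],[0,-0.001,0.19,-0.018],[0,-0.001,0.23,-0.018],[0,-0.001,0.255,-0.018],[0,-0.001,0.26,-0.018],[0,-0.001,0.26,-0.018]],
])

```text
time_s: 13.2
eef_pos: [0.4653, 0.0563, 0.1312]
eef_rot: [-0.0, 0.814, 0.58, -0.0]
wrist_force: [1.1, 0.2, 0.8]
opening: 1.003
grasp_force: 0.0
```

Request:
drive_tool([
  [[0,0,0,0],[0,0,0,0],[0,0,0,0],[0,0,0,0],[0,0,0,0],[0,0,0,0],[0,0,0,0],[0,0,0,0],[0,0,0,0],[0,0,0,0]],
], jaw=1)

```text
time_s: 14.03
eef_pos: [0.4658, 0.0562, 0.1317]
eef_rot: [0.0, 0.815, 0.58, 0.0]
wrist_force: [0.9, -1.1, 3.2]
opening: 0.244
grasp_force: 59.5
```

Request:
drive_tool([
  [[0,0,-0.03,0],[0.01,0,-0.07,0],[0.02,0,-0.12,0],[0.02,0,-0.17,0],[0.02,0,-0.22,0],[0.02,0,-0.27,0],[0.02,0,-0.32,0],[0.02,0,-0.36,0],[0.02,0,-0.4,0],[0.02,0,-0.4,0]],
])

```text
time_s: 14.87
eef_pos: [0.469, 0.0639, 0.2939]
eef_rot: [0.001, 0.814, 0.58, 0.001]
wrist_force: [1.3, 0.4, -1.0]
opening: 0.245
grasp_force: 58.9
```

```bash
python3 tilt.py; python3 - <<'E'
from h import *
c=look("scene");save("lift2",cv2.resize(c[0][60:310,180:480],None,fx=2,fy=2))
E
```

```text
pos [0.469  0.0639 0.2939] -19.06 F [ 1.3  0.4 -1. ] op 0.24469324868802694
```

View pics/lift2.png

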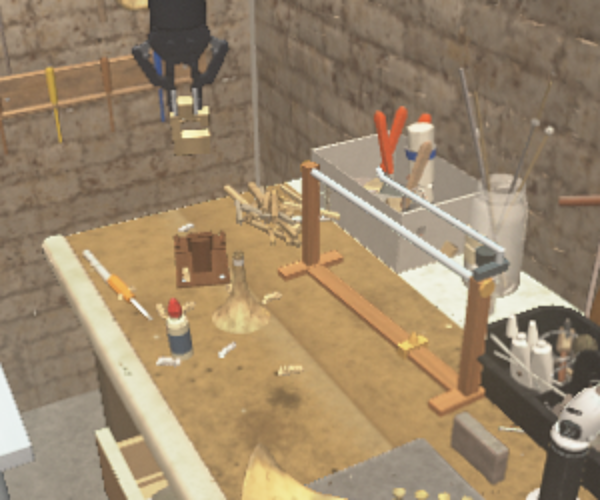

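The hanger is held by the tab at (190,125), still leaning. I'll measure the lean, then straighten it by pushing its foot against the rest's fixed back plate.

```bash
cat > lean.py <<'E'
from go import *
def lean(ang,verbose=True):
    s,p,a=st(); e=np.array([np.cos(np.radians(ang)),np.sin(np.radians(ang))]); f=np.array([-e[1],e[0]])
    for n in("scene","top"):
        c=look(n);P=cloud(c);hsv=cv2.cvtColor(c[0],cv2.COLOR_RGB2HSV)
        D=P-p; r=D[...,:2]@e; w=D[...,:2]@f
        m=(abs(w)<.04)&(abs(r)<.16)&(D[...,2]<.02)&(D[...,2]>-.20)&(P[...,2]>.015)&(hsv[...,2]>110)&(hsv[...,1]>25)&(hsv[...,1]<150)&(hsv[...,0]<35)
        print(n,m.sum())
        for z in range(-180,30,15):
            k=m&(abs(D[...,2]*1e3-z)<7.5)
            if k.sum()>4: print("  z",z,k.sum(),"r",np.round(np.median(r[k])*1e3,1),"w",np.round(w[k].min()*1e3),np.round(w[k].max()*1e3))
if __name__=="__main__": lean(float(sys.argv[1]))
E
python3 lean.py -109.5; python3 go.py .433,-.0345,.294,-19.5
```

```text
scene 400
  z -120 7 r -121.5 w -8.0 33.0
  z -105 46 r -107.5 w -20.0 33.0
  z -90 46 r -93.5 w -19.0 33.0
  z -75 51 r -78.4 w -22.0 30.0
  z -60 69 r -76.4 w -21.0 34.0
  z -45 14 r -48.4 w -22.0 21.0
  z -30 31 r -34.0 w -22.0 30.0
  z -15 56 r -19.5 w -23.0 31.0
  z 0 43 r -8.0 w -23.0 31.0
  z 15 37 r 7.6 w -17.0 11.0
top 3
t 15.07 pos [0.467  0.064  0.2895] psi -19.07 q6 0.22 op 0.241 F [-0.4  0.2 -1.2] g 58.9
[-2.606e-01  2.000e-04 -1.130e-02  2.400e-03]
```

Request:
drive_tool([
  [[-0.09,0,0,0],[-0.18,0,0,0],[-0.24,0,-0.01,0.002],[-0.26,0,0,0.002],[-0.26,0,0.08,0.002],[-0.26,0,0.16,0.002],[-0.26,0,0.24,0.002],[-0.26,0,0.31,0.002],[-0.26,0,0.34,0.002],[-0.26,0,0.36,0.002],[-0.26,0,0.36,0.002]],
])

```text
time_s: 15.98
eef_pos: [0.4322, -0.0335, 0.1447]
eef_rot: [-0.002, 0.816, 0.578, -0.001]
wrist_force: [0.5, 0.1, 0.4]
opening: 0.242
grasp_force: 59.1
```

```bash
python3 - <<'E'
from go import *
s,p,a=st();print(p,a,s["wrist_force"]); e=np.array([-.334,-.943]);f=np.array([.943,-.334]);seat=np.array([.5017,.1432])
print("u,w",(p[:2]-seat)@e,(p[:2]-seat)@f)
for th in(45,40,35,30,25,20,15,10,5,0,-4):
    t=np.radians(th); u=.044+.175*np.sin(t)+.007*np.cos(t); z=.040+.175*np.cos(t)+.007*np.sin(t)-.014
    print(th,round(u,3),round(z,3),num([*(seat+u*e-.0055*f),z],-19.5))
E
```

```text
[ 0.4322407  -0.03345529  0.14471708] -19.432724518426415 [0.47489864 0.13738334 0.37207311]
u,w 0.18978534278084025 -0.006497253938316426
45 0.173 0.155 [ 0.0424  0.0025 -0.0249  0.0004]
40 0.162 0.165 [ 0.0695  0.0026 -0.0496  0.0004]
35 0.15 0.173 [ 0.0988  0.0026 -0.0716  0.0004]
30 0.138 0.181 [ 0.1302  0.0026 -0.0908  0.0004]
25 0.124 0.188 [ 0.1634  0.0027 -0.1071  0.0004]
20 0.11 0.193 [ 0.1981  0.0027 -0.1203  0.0004]
15 0.096 0.197 [ 0.234   0.0028 -0.1303  0.0004]
10 0.081 0.2 [ 0.271   0.0028 -0.1371  0.0004]
5 0.066 0.201 [ 0.3086  0.0029 -0.1406  0.0004]
0 0.051 0.201 [ 0.3467  0.0029 -0.1407  0.0004]
-4 0.039 0.2 [ 0.3773  0.0029 -0.1384  0.0004]
```

Request:
drive_tool([
  [[0.03,0.002,-0.025,0],[0.07,0.002,-0.05,0],[0.1,0.002,-0.072,0],[0.13,0.002,-0.09,0],[0.163,0.002,-0.107,0],[0.198,0.002,-0.12,0],[0.234,0.002,-0.13,0],[0.27,0.002,-0.137,0],[0.31,0.002,-0.14,0],[0.31,0.002,-0.14,0],[0.31,0.002,-0.14,0]],
])

```text
time_s: 16.9
eef_pos: [0.4765, 0.0826, 0.2041]
eef_rot: [0.001, 0.816, 0.578, 0.001]
wrist_force: [0.0, -0.8, -1.6]
opening: 0.241
grasp_force: 60.6
```

```bash
python3 lean.py -109.5; python3 go.py
```

```text
scene 759
  z -180 60 r 101.5 w -36.0 40.0
  z -165 24 r -6.5 w -34.0 39.0
  z -150 73 r -5.5 w -23.0 30.0
  z -135 75 r -3.6 w -22.0 31.0
  z -120 71 r -1.8 w -24.0 32.0
  z -105 78 r -0.8 w -23.0 32.0
  z -90 63 r -0.4 w -22.0 31.0
  z -75 20 r 2.2 w -24.0 -11.0
  z -60 22 r 4.5 w -22.0 23.0
  z -45 37 r 6.8 w -23.0 30.0
  z -30 71 r 7.1 w -23.0 31.0
  z -15 86 r 8.1 w -22.0 31.0
  z 0 38 r 11.1 w -17.0 12.0
  z 15 31 r 12.3 w -11.0 12.0
top 258
  z -180 82 r 106.2 w -35.0 40.0
  z -165 22 r 104.8 w -23.0 40.0
  z -135 9 r -3.2 w -26.0 24.0
  z -120 12 r -1.6 w -24.0 26.0
  z -105 9 r 0.3 w -11.0 28.0
  z -90 36 r -0.5 w -14.0 28.0
  z -45 5 r 6.8 w -23.0 28.0
  z -30 10 r 8.4 w -21.0 24.0
  z -15 42 r 9.3 w -26.0 29.0
t 17.0 pos [0.4759 0.0822 0.2034] psi -19.43 q6 0.26 op 0.24 F [ 0.3 -0.1 -0.6] g 60.6
```

Request:
drive_tool([
  [[0.02,0,0,0],[0.04,0,0,0],[0.046,0,0,0],[0.046,0,0,0],[0.0,0,-0.02,0],[0.0,0,-0.1,0],[0.0,0,-0.2,0],[0.0,0,-0.3,0],[0.0,0,-0.36,0],[0,0,-0.36,0]],
])

```text
time_s: 17.83
eef_pos: [0.4787, 0.0826, 0.354]
eef_rot: [0.003, 0.816, 0.578, 0.005]
wrist_force: [0.6, 0.7, -1.0]
opening: 0.246
grasp_force: 60.7
```

```bash
python3 lean.py -109.5; python3 go.py
```

```text
scene 856
  z -165 23 r 8.2 w -20.0 32.0
  z -150 84 r 8.7 w -20.0 33.0
  z -135 99 r 8.5 w -22.0 33.0
  z -120 87 r 9.9 w -21.0 32.0
  z -105 97 r 9.7 w -22.0 33.0
  z -90 72 r 8.6 w -23.0 33.0
  z -75 26 r 10.2 w -22.0 -10.0
  z -60 29 r 10.8 w -23.0 30.0
  z -45 51 r 10.3 w -23.0 33.0
  z -30 87 r 10.8 w -23.0 32.0
  z -15 107 r 11.4 w -23.0 32.0
  z 0 47 r 13.0 w -24.0 11.0
  z 15 47 r 12.9 w -26.0 17.0
top 312
  z -120 7 r 10.7 w 8.0 24.0
  z -105 28 r 12.0 w -10.0 28.0
  z -90 86 r 7.4 w -14.0 29.0
  z -60 8 r 14.1 w -26.0 26.0
  z -45 14 r 14.3 w -16.0 30.0
  z -30 30 r 14.9 w -26.0 28.0
  z -15 100 r 12.7 w -26.0 29.0
  z 0 10 r 14.7 w -25.0 18.0
  z 15 22 r 14.8 w -23.0 20.0
t 17.93 pos [0.4764 0.0826 0.3479] psi -19.42 q6 0.26 op 0.242 F [-0.5  0.  -2.4] g 60.7
```

```bash
python3 - <<'E'
from fit import *
from go import st
for n in C:
    hsv=cv2.cvtColor(C[n][0],cv2.COLOR_RGB2HSV); m,P=box(n,.60,.70,-.32,.01,.166,.188)
    p=P[m]; f=np.array([-.06,.648])
    for _ in range(6):
        k=abs(p[:,0]-np.polyval(f,p[:,1]))<.007; f=np.polyfit(p[k,1],p[k,0],1)
    print(n,"rail",f,k.sum(),np.median(p[k,2]),[np.polyval(f,y).round(4) for y in(-.23,-.04)])
    # posts: edges along y and x at top
    for y0,y1 in((-.40,-.30),(.0,.08)):
        m,P=box(n,.60,.70,y0,y1,.10,.20); q=P[m&(hsv[...,1]>100)]; print("  post",len(q),np.percentile(q,3,0).round(3),np.percentile(q,97,0).round(3))
s,p,a=st(); c=look("scene");P=cloud(c);hsv=cv2.cvtColor(c[0],cv2.COLOR_RGB2HSV)
e=np.array([-.334,-.943]);f=np.array([.943,-.334]);D=P-p;r=D[...,:2]@e*1e3;w=D[...,:2]@f*1e3;z=D[...,2]*1e3
m=(abs(w-4)<40)&(r>-15)&(r<25)&(z<30)&(z>-190)&(hsv[...,2]>110)&(hsv[...,0]<35)&(hsv[...,1]>25)
for nm,k in dict(body=(abs(w-5)<20)&(z<-70),crown=(abs(w-20)<8)&(z>-70),stem=(abs(w+15)<4)&(z>-70)).items():
    q=z[m&k]; print(nm,len(q),np.percentile(q,[1,3,50,97,99]).round(1))
E
```

```text
top rail [-0.06000231  0.64789372] 657 0.18016013096943673 [np.float64(0.6617), np.float64(0.6503)]
  post 133 [ 0.658 -0.356  0.105] [ 0.678 -0.334  0.188]
  post 164 [0.636 0.026 0.104] [0.656 0.048 0.188]
scene rail [-0.06106467  0.64824661] 401 0.17686666398638728 [np.float64(0.6623), np.float64(0.6507)]
  post 329 [ 0.661 -0.356  0.103] [ 0.681 -0.336  0.183]
  post 220 [0.637 0.023 0.103] [0.659 0.046 0.184]
body 339 [-161.  -159.3 -122.   -87.7  -74.7]
crown 74 [-52.9 -51.3 -27.7 -12.8 -11.9]
stem 68 [-67.2 -66.1 -34.5   4.7  13.2]
```

```bash
python3 go.py .6005,-.0427,.348,3.45
```

```text
t 17.98 pos [0.4756 0.0826 0.3463] psi -19.43 q6 0.26 op 0.242 F [ 0.   0.5 -1.2] g 60.7
[-0.1916  0.3986 -0.0044 -0.1271]
```

Request:
drive_tool([
  [[-0.03,0.06,0,-0.03],[-0.06,0.12,0,-0.06],[-0.09,0.19,0,-0.09],[-0.12,0.25,0,-0.127],[-0.15,0.31,0,-0.127],[-0.18,0.37,0,-0.127],[-0.191,0.398,0,-0.127],[-0.191,0.398,0,-0.127],[-0.191,0.398,0,-0.127],[-0.191,0.398,0,-0.127]],
])

```text
time_s: 18.82
eef_pos: [0.5997, -0.0419, 0.3455]
eef_rot: [-0.002, 0.686, 0.728, -0.001]
wrist_force: [-0.6, -0.7, -0.8]
opening: 0.243
grasp_force: 60.7
```

```bash
python3 lean.py -86.55; python3 go.py .6005,-.0427,.2475,3.45
```

```text
scene 887
  z -165 30 r 8.2 w -25.0 30.0
  z -150 92 r 8.7 w -26.0 30.0
  z -135 88 r 9.1 w -25.0 30.0
  z -120 91 r 9.3 w -27.0 30.0
  z -105 98 r 10.1 w -25.0 28.0
  z -90 77 r 9.0 w -26.0 29.0
  z -75 32 r 9.6 w -27.0 -12.0
  z -60 38 r 10.3 w -25.0 22.0
  z -45 67 r 10.5 w -26.0 32.0
  z -30 97 r 11.0 w -25.0 30.0
  z -15 103 r 10.8 w -24.0 30.0
  z 0 44 r 12.0 w -16.0 12.0
  z 15 30 r 12.4 w -14.0 10.0
top 16
  z -150 8 r 6.1 w -27.0 -20.0
t 18.92 pos [ 0.5999 -0.0418  0.3467] psi 3.48 q6 -0.33 op 0.245 F [ 0.  -0.  -1.5] g 60.7
[-2.400e-03  1.300e-03  2.481e-01  1.000e-04]
```

Request:
drive_tool([
  [[-0.002,0.001,0.05,0],[-0.002,0.001,0.11,0],[-0.002,0.001,0.17,0],[-0.002,0.001,0.22,0],[-0.002,0.001,0.245,0],[-0.002,0.001,0.248,0],[-0.002,0.001,0.248,0]],
])

```text
time_s: 19.5
eef_pos: [0.6009, -0.0431, 0.2483]
eef_rot: [-0.0, 0.685, 0.728, -0.0]
wrist_force: [0.5, -0.0, -0.4]
opening: 0.245
grasp_force: 60.6
```

```bash
python3 go.py .6468,-.0400,.2475,3.45; python3 - <<'E'
from h import *
c=look("scene");save("entry",cv2.resize(c[0][110:260,280:460],None,fx=4,fy=4,interpolation=cv2.INTER_CUBIC))
E
```

```text
t 19.5 pos [ 0.6009 -0.0431  0.2483] psi 3.45 q6 -0.33 op 0.245 F [ 0.5 -0.  -0.4] g 60.6
[0.0008 0.1149 0.0021 0.    ]
```

View pics/entry.png

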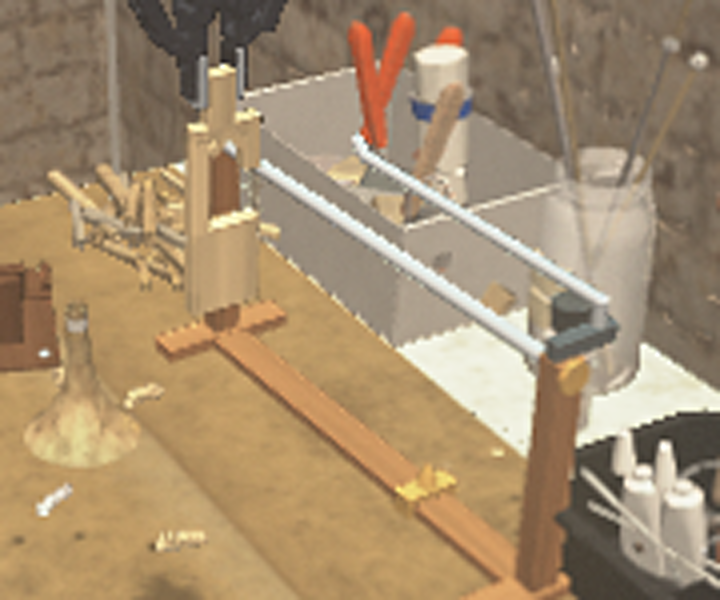

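The hanger is upright at (222,200) on the near side, with the rail reaching it at about (260,165). I'll move in under the nose.

Request:
drive_tool([
  [[0,0.02,0.002,0],[0,0.045,0.002,0],[0,0.07,0.002,0],[0,0.095,0.002,0],[0,0.115,0.002,0],[0,0.115,0.002,0],[0,0.115,0.002,0]],
])

```text
time_s: 20.13
eef_pos: [0.6476, -0.0408, 0.2478]
eef_rot: [0.0, 0.686, 0.728, 0.0]
wrist_force: [0.4, 0.1, -1.9]
opening: 0.24
grasp_force: 60.7
```

```bash
python3 go.py .6468,-.0400,.209,3.45
```

```text
t 20.13 pos [ 0.6476 -0.0408  0.2478] psi 3.44 q6 -0.31 op 0.24 F [ 0.4  0.1 -1.9] g 60.7
[ 0.0021 -0.0019  0.097  -0.0001]
```

No contact. Lowering onto the rail.

Request:
drive_tool([
  [[0,-0.002,0.02,0],[0,-0.002,0.04,0],[0,-0.002,0.06,0],[0,-0.002,0.075,0],[0,-0.002,0.085,0],[0,-0.002,0.092,0],[0,-0.002,0.098,0],[0,-0.002,0.1,0],[0,-0.002,0.1,0]],
])

```text
time_s: 20.88
eef_pos: [0.6488, -0.0412, 0.21]
eef_rot: [0.003, 0.686, 0.728, 0.002]
wrist_force: [4.0, -0.2, 6.1]
opening: 0.241
grasp_force: 61.8
```

```bash
python3 go.py; python3 lean.py -86.55
```

```text
t 20.88 pos [ 0.6488 -0.0412  0.21  ] psi 3.42 q6 -0.31 op 0.241 F [ 4.  -0.2  6.1] g 61.8
scene 1198
  z -180 41 r -69.2 w -8.0 25.0
  z -165 61 r -66.7 w -23.0 32.0
  z -150 109 r 7.9 w -24.0 31.0
  z -135 113 r 8.6 w -25.0 31.0
  z -120 114 r 8.6 w -25.0 33.0
  z -105 114 r 9.2 w -25.0 32.0
  z -90 111 r 3.6 w -24.0 30.0
  z -75 64 r -66.4 w -25.0 17.0
  z -60 68 r -65.5 w -26.0 18.0
  z -45 89 r 9.1 w -26.0 28.0
  z -30 134 r 9.8 w -25.0 32.0
  z -15 86 r 11.2 w -25.0 32.0
  z 0 40 r 12.9 w -15.0 30.0
  z 15 28 r 13.0 w -10.0 35.0
top 168
  z -30 88 r 51.3 w -5.0 13.0
  z 0 27 r 103.5 w 24.0 35.0
  z 15 18 r 60.0 w 23.0 34.0
```

Request:
drive_tool([
  [[0,0,0,0],[0,0,0,0],[0,0,0,0],[0,0,0,0],[0,0,0,0],[0,0,0,0],[0,0,-0.02,0],[0,0,-0.06,0],[0,0,-0.12,0],[0,0,-0.18,0],[0,0,-0.18,0.1],[0,0,-0.18,0.2]],
], jaw=0)

```text
time_s: 21.98
eef_pos: [0.6475, -0.0411, 0.2827]
eef_rot: [0.002, 0.773, 0.635, 0.001]
wrist_force: [-0.3, 0.5, -0.8]
opening: 1.001
grasp_force: 0.0
```

Request:
drive_tool([
  [[0,0,0,0.4],[0,0,0,0.4],[0,0,0,0.4],[0,0,0,0.4],[0,0,0,0.4],[0,0,0,0.4],[0,0,0,0.4],[0,0,0,0.4],[0,0,0,0.4],[0,0,0,0.4],[0,0,0,0.4]],
])

```text
time_s: 22.9
eef_pos: [0.6463, -0.0409, 0.2799]
eef_rot: [0.0, 0.998, 0.06, 0.0]
wrist_force: [0.6, 0.4, -0.2]
opening: 0.997
grasp_force: 0.0
```

```bash
python3 go.py; cat > hung.py <<'E'
from go import *
# hanger on the rail, seen by the scene camera: rack frame, origin rail_mid
M=np.array([.6573,-.1545,.175]); rx=np.array([.9982,.0603]); ry=np.array([-.0603,.9982])
c=look("scene");P=cloud(c);hsv=cv2.cvtColor(c[0],cv2.COLOR_RGB2HSV); D=P-M
x=D[...,:2]@rx*1e3;y=D[...,:2]@ry*1e3;z=D[...,2]*1e3
y0=float(sys.argv[1])
m=(abs(x)<40)&(abs(y-y0)<35)&(z>-140)&(z<70)&(hsv[...,2]>110)&(hsv[...,0]<35)&(hsv[...,1]>25)&(hsv[...,1]<150)
for b in range(-135,70,15):
    k=m&(abs(z-b)<7.5)
    if k.sum()>4: print(b,k.sum(),"y",np.median(y[k]).round(1),"x",np.percentile(x[k],[2,98]).round(1))
b=m&(z<-57); print("z foot/top",np.percentile(z[m],[1,99]).round(1))
if len(sys.argv)>2: save(sys.argv[2],cv2.resize(c[0][110:260,280:460],None,fx=4,fy=4,interpolation=cv2.INTER_CUBIC))
E
python3 hung.py 115
```

```text
t 22.9 pos [ 0.6463 -0.0409  0.2799] psi -83.16 q6 1.21 op 0.997 F [ 0.6  0.4 -0.2] g 0.0
-120 73 y 102.2 x [-23.6  31.5]
-105 76 y 101.7 x [-24.  29.]
-90 76 y 102.2 x [-25.  30.]
-75 78 y 101.9 x [-24.5  29.9]
-60 86 y 102.8 x [-24.2  28.7]
-45 33 y 102.1 x [-26.  -10.7]
-30 32 y 102.9 x [-26.6  -9.2]
-15 38 y 102.4 x [-24.3  30.8]
0 73 y 101.7 x [-25.1  29.3]
15 103 y 102.3 x [-25.5  30.7]
30 41 y 102.5 x [-13.7   8.6]
45 43 y 102.4 x [-14.4   4.9]
60 28 y 105.3 x [-12.4   6.9]
z foot/top [-125.7   58.5]
```

```bash
python3 go.py .6457,-.0457,.204,-86.55
```

```text
t 22.95 pos [ 0.6463 -0.0409  0.2799] psi -82.82 q6 1.2 op 1.0 F [ 0.5 -0.1 -0.3] g 0.0
[-0.003   0.0118  0.1896  0.0207]
```

Request:
drive_tool([
  [[-0.003,0.012,0.0,0.021],[-0.003,0.012,0.04,0.021],[-0.003,0.012,0.09,0.021],[-0.003,0.012,0.14,0.021],[-0.003,0.012,0.18,0.021],[-0.003,0.012,0.19,0.021],[-0.003,0.012,0.19,0.021],[-0.003,0.012,0.19,0.021]],
])

```text
time_s: 23.62
eef_pos: [0.6461, -0.0459, 0.2042]
eef_rot: [0.0, 1.0, 0.03, 0.0]
wrist_force: [0.1, -0.1, 0.7]
opening: 1.002
grasp_force: 0.0
```

Request:
drive_tool([
  [[0,0,0,0],[0,0,0,0],[0,0,0,0],[0,0,0,0],[0,0,0,0],[0,0,0,0],[0,0,0,0],[0,0,0,0],[0,0,0,0],[0,0,0,0]],
], jaw=1)

```text
time_s: 24.45
eef_pos: [0.6457, -0.0458, 0.2036]
eef_rot: [0.0, 1.0, 0.029, 0.0]
wrist_force: [-1.4, -0.4, 2.3]
opening: 0.154
grasp_force: 59.1
```

```bash
python3 go.py; python3 hung.py 110; python3 - <<'E'
from go import *
M=np.array([.6573,-.1545]);rx=np.array([.9982,.0603]);ry=np.array([-.0603,.9982])
s,p,a=st(); y=(p[:2]-M)@ry; print("tcp rack",(p[:2]-M)@rx,y)
for yt in(.02,-.0745): print(yt,num([*(M-.005*rx+yt*ry),p[2]],-86.55))
E
```

```text
t 24.45 pos [ 0.6457 -0.0458  0.2036] psi -86.68 q6 1.26 op 0.154 F [-1.4 -0.4  2.3] g 59.1
-135 5 y 104.0 x [-19.8  30.5]
-120 66 y 102.0 x [-24.   30.6]
-105 77 y 101.6 x [-23.6  30.2]
-90 77 y 101.9 x [-23.8  27.3]
-75 79 y 101.4 x [-25.2  28.7]
-60 82 y 102.7 x [-24.8  28.4]
-45 34 y 103.8 x [-25.9  -8.8]
-30 28 y 102.5 x [-26.5  -9.5]
-15 40 y 103.3 x [-25.3  31. ]
0 77 y 102.5 x [-25.1  30.1]
15 104 y 102.1 x [-25.1  30. ]
30 12 y 108.2 x [-13.9   3.5]
45 5 y 111.3 x [-13.8 -11.9]
z foot/top [-127.   35.]
tcp rack -0.0049834234009887126 0.10925878540734735
0.02 [ 0.0005  0.2231 -0.     -0.0007]
-0.0745 [ 0.0011  0.4594 -0.     -0.0007]
```

Request:
drive_tool([
  [[0,0.02,-0.002,0],[0,0.06,-0.002,0],[0,0.1,-0.002,0],[0,0.14,-0.002,0],[0,0.18,-0.002,0],[0,0.22,-0.002,0],[0,0.25,-0.002,0],[0,0.25,-0.002,0]],
])

```text
time_s: 25.17
eef_pos: [0.6515, -0.1495, 0.204]
eef_rot: [0.001, 1.0, 0.027, 0.0]
wrist_force: [1.0, -0.2, -0.3]
opening: 0.156
grasp_force: 58.9
```

```bash
python3 - <<'E'
from go import *
M=np.array([.6573,-.1545]);rx=np.array([.9982,.0603]);ry=np.array([-.0603,.9982])
s,p,a=st(); print(s["wrist_force"].round(1),s["opening"],p,a,"tcp rack",(p[:2]-M)@rx,(p[:2]-M)@ry)
print(num([*(M-.005*rx-.0745*ry),.2036],-86.55))
E
```

```text
[ 1.  -0.2 -0.3] 0.15588698016561525 [ 0.65146376 -0.14950434  0.20404684] -86.87199912327357 tcp rack -0.005524500668638752 0.005338595081404019
[ 0.0025  0.1996  0.0011 -0.0018]
```

Request:
drive_tool([
  [[0.001,0.04,0,-0.002],[0.001,0.08,0,-0.002],[0.002,0.12,0,-0.002],[0.002,0.16,0,-0.002],[0.002,0.19,0,-0.002],[0.002,0.2,0,-0.002],[0.002,0.2,0,-0.002],[0.002,0.2,0,-0.002]],
])

```text
time_s: 25.83
eef_pos: [0.6566, -0.2256, 0.2039]
eef_rot: [-0.0, 0.999, 0.032, -0.0]
wrist_force: [-0.7, -0.5, -1.4]
opening: 0.151
grasp_force: 58.8
```

```bash
python3 go.py; python3 hung.py -75 final; python3 - <<'E'
from h import *
M=np.array([.6573,-.1545,0]);rx=np.array([.9982,.0603]);ry=np.array([-.0603,.9982])
C0=np.load("/tmp/top.npz");S0=np.load("/tmp/scene.npz")
for n,T in(("top",C0),("scene",S0),("sceneNow",None)):
    c=[T[k] for k in T.files] if T is not None else look("scene")
    P=cloud(c)-M;hsv=cv2.cvtColor(c[0],cv2.COLOR_RGB2HSV);x=P[...,:2]@rx*1e3;y=P[...,:2]@ry*1e3;z=P[...,2]*1e3
    m=(abs(x)<30)&(abs(y+75)<25)&(hsv[...,1]>135)&(hsv[...,2]>120)&(hsv[...,0]>16)&(hsv[...,0]<30)&(z>10)&(z<42)
    print(n,m.sum(),"saddle y",np.percentile(y[m&(z<24)],[3,50,97]).round(1),"pointer",(m&(z>26)).sum(),np.percentile(y[m&(z>26)],[3,50,97]).round(1),np.median(x[m&(z>26)]).round(1))
E
```

```text
t 25.83 pos [ 0.6566 -0.2256  0.2039] psi -86.36 q6 1.01 op 0.151 F [-0.7 -0.5 -1.4] g 58.8
-120 81 y -79.3 x [-23.1  29.6]
-105 91 y -78.4 x [-24.   29.6]
-90 93 y -79.0 x [-23.9  31.3]
-75 88 y -78.7 x [-23.9  28.2]
-60 102 y -77.4 x [-24.4  29.1]
-45 35 y -78.3 x [-26.5 -12.2]
-30 37 y -77.3 x [-25.3 -13.3]
-15 42 y -78.0 x [-25.4  30.9]
0 86 y -78.6 x [-25.8  29.8]
15 121 y -78.0 x [-25.1  28.5]
30 23 y -73.0 x [-16.1  25.3]
45 17 y -69.7 x [-16.5   1.9]
60 12 y -70.9 x [-15.9  -0.8]
z foot/top [-126.1   53.6]
top 95 saddle y [-82.9 -72.2 -65.7] pointer 16 [-79.1 -73.  -67.5] -1.0
scene 42 saddle y [-84.1 -81.3 -72.3] pointer 9 [-79.3 -76.2 -72.7] 1.9
sceneNow 46 saddle y [-83.8 -81.1 -70.1] pointer 9 [-78.3 -76.7 -72.7] 2.3
```

View pics/final.png

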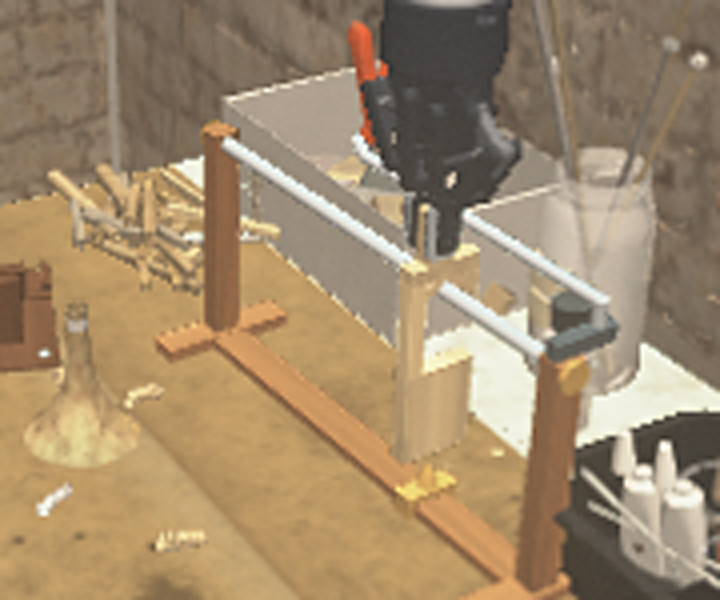

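The hanger hangs at (435,350), just behind the pointer at (430,475) in this view and about 3 mm short. I'll nudge it, release and rise.

Request:
drive_tool([
  [[0,0.004,0,0],[0,0.008,0,0],[0,0.008,0.002,0],[0,0.008,0.002,0],[0,0.008,0.002,0]],
])

```text
time_s: 26.35
eef_pos: [0.6572, -0.2282, 0.2041]
eef_rot: [-0.0, 0.999, 0.032, 0.0]
wrist_force: [-3.4, 2.2, 5.0]
opening: 0.155
grasp_force: 59.7
```

Request:
drive_tool([
  [[0,0,0,0],[0,0,0,0],[0,0,0,0],[0,0,0,0],[0,0,0,0],[0,0,0,0],[0,0,-0.03,0],[0,0,-0.08,0],[0,0,-0.15,0],[0,0,-0.22,0],[0,0,-0.28,0],[0,0,-0.28,0]],
], jaw=0)

```text
time_s: 27.35
eef_pos: [0.6593, -0.2297, 0.3239]
eef_rot: [0.003, 0.999, 0.032, 0.005]
wrist_force: [0.8, -0.3, 0.9]
opening: 1.0
grasp_force: 0.0
```

```bash
python3 go.py; python3 hung.py -75; sleep 0; python3 hung.py -75|head -4
```

```text
t 27.35 pos [ 0.6593 -0.2297  0.3239] psi -86.32 q6 1.0 op 1.0 F [ 0.8 -0.3  0.9] g 0.0
-135 6 y -80.1 x [-17.6  33.9]
-120 81 y -81.3 x [-22.   32.2]
-105 85 y -81.7 x [-22.6  30.5]
-90 91 y -81.9 x [-23.1  33. ]
-75 91 y -81.3 x [-23.6  30.7]
-60 105 y -80.1 x [-23.2  29.7]
-45 34 y -81.3 x [-25.  -11.4]
-30 36 y -80.0 x [-25.8 -11.6]
-15 39 y -79.9 x [-24.4  28.7]
0 92 y -81.1 x [-25.   30.9]
15 118 y -80.3 x [-25.2  30. ]
30 49 y -81.1 x [-13.9  25.3]
45 56 y -81.3 x [-14.4   8. ]
60 40 y -78.0 x [-14.7   6.3]
z foot/top [-126.7   58.2]
-135 6 y -79.4 x [-20.   31.2]
-120 84 y -81.4 x [-22.7  30.5]
-105 84 y -81.3 x [-23.2  29.9]
-90 98 y -81.6 x [-23.1  32. ]
```

Centre is at rack y ≈ −74 mm, level with the pointer (−74.5). It hangs upright and still, and the gripper is clear. Handing in.

```bash
python3 -c "
from bench import ctrl
print(ctrl.hand_in())"
```

```text
the job is handed in; nothing more can be done
None
```

I laid the hanger in the rest and let it go, then hooked it over the rail in the loading section, slid it under the keeper and released it; it hangs upright and still, about 1 mm from the pointer by my camera measurement, and the job is handed in (the hand-in gave no verdict).

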